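Close the dust flap of a parts bin and tuck it under the lip

ROBOT

A 7-joint arm with a two-finger parallel gripper is mounted at the origin on the work surface. World frame = base frame: x ahead of the robot, y to its left, z up, the work surface at z = 0. Lengths are in m, angles in rad, forces in N, time in s.
With the tool pointing down it reaches from about 0.425 to 0.8 m from the base axis. Payload 8.3 kg.
Tool frame: the origin (TCP) lies between the finger pads; the fingertips stand 14 mm ahead of it and the grasp point (between the pads) lies 5 mm behind it; z points along the fingers, y is the line along which they close (so a half turn about z gives the same grasp; the last joint's range is limited). The gripper opens to 85 mm and grips with 20 to 120 N. Pads are 22 mm wide; open, the fingers measure 114 mm over their backs; the gripper's body (76 mm by 85 mm) begins 54 mm behind the grasp point. The pads swing forward as they close: fully open they stand 13 mm farther back than shut.
Start: joints at [1.056, 0.383, 0.016, 1.37, -0.006, 1.388, -0.046], TCP at [0.273, -0.562, 0.224] pointing down, gripper open.
Joint ranges: [-2.95, 2.95], [-0.25, 2.06], [-1.52, 1.56], [0.18, 2.33], [-1.44, 4.58], [0.02, 2.06], [-3.01, 3.01]. Speed limits (rad/s): [2.39, 2.39, 3.01, 3.01, 3.14, 3.14, 3.14].

INTERFACE

Orientations are given as a rotation vector (axis times angle).
In Python, from workcell import manip gives the robot as it stands. The module is installed in compiled form; this text tells all that it offers.
- The arm moves only by the tool send_rows, never from a script. Its argument "motion" is one flat list of numbers, 7 for each row, row after row: the shift along the tool's x, y, z in cm, then the turn, a rotation vector about the tool's x, y, z in rad, then the closure, from 0 (fully open) to 1 (shut). A call has 1 to 20 rows; each row is the pose to reach, as a shift and turn from the pose commanded when the call began, along the tool's axes at that moment; what a row does not reach only later rows make up. A row lasts 1/12 s, in which the tool goes at most 41.7 mm and 7.16 degrees, less where a joint would pass 70% of its speed; a pose out of reach is approached as far as the arm can. A call with a gripper value outside its range is refused whole. The fingers move at their own pace and stop on an object; the grip force is fixed at half the most. Time passes only in rows, so rows that repeat a pose let the fingers close. It gives the time, the measured TCP pose, the force, the opening and the grip force at its end, in the units of the state.
- manip.state(): the state, without advancing time (a new reading comes with each control period).
- manip.get_image(name): name is "side" or "top"; returns a dict with "img" (480x640x3 uint8, red, green, blue), "intrinsics" (3x3 intrinsics, pixels), "k1" (the pictures are not rectified: a ray, as slopes to the right and down, at radius r is drawn at 1 + k1 r^2 times it, then the intrinsics apply), "R" (3x3) and "t" (3): a world point X has camera coordinates R X + t. Camera axes: x right, y down, z forward; pixel columns grow to the right and rows downward; lengths in m; the calibration is good to about 2 mm. A picture is of the moment at which its call begins. There is no depth.
- manip.close_job(): hands the job in; it is judged then, once.
Trained networks look in the newest picture that a camera, given by its name, has taken for a name from the list of things; names that differ only in an ending like _2 or _b are one class to them, and where a whole thing is asked for, a point or a joint stands for the part that bears it (a point fixed in the world has none). Each returns a list of dicts, best first, with "confidence" (0 to 1); they miss things now and then, are a little off and sometimes report something else, mostly with a low value. They report only what shows in the picture. A call takes as long as a camera call.
- manip.search_frame(camera, thing): "box" ([left, top, width, height] in pixels, round what is visible of it).
- manip.trace(camera, thing): "pixels" (480x640 bool, what is visible of it) and "box" ([left, top, width, height] in pixels, round what is visible of it).
- manip.tip_of(camera, thing): "at" ([column, row] in pixels: a listed point, or the origin of a listed thing).
The state is a dict: "t": time; "joints": joint angles; "qvel": joint speeds; "tau": joint torques, N m; "ee_pos": TCP position; "orientation": TCP orientation; "ft_force": force on the tool from outside, world axes, zero at the start; "wrist_torque": the same for the moment, N m; "finger_gap": opening from 0.0 (shut) to 1.0 (fully open); "gripper_force": force on a finger pad.
Only numpy, scipy, OpenCV 4.12 (cv2) and the standard library are available. Lean on these libraries where they do the work, as an engineer would, in place of code of your own. Each camera call takes 0.05 s, during which the arm holds its last target. There are 200 camera calls.

TASK

Close the dust flap of the blue parts bin using only the fingertips: fold the grey flap over onto the bin, then, holding it flat, push it by its raised bar towards the lip until it is fully home with its free edge tucked beneath the lip, and let go so that the lip alone keeps it shut. Do not pick up the bin or shove it along the table, and leave the things standing around it where they are.

Things in the scene. Friction and masses are not known exactly. Their poses are not given: they have to be found in the camera images.
- bin: Blue plastic stock bin of steel bushings, loose on the table, about 2.6 kg (a level push of some 15 N or more can shift it), 190 x 130 mm, walls 90 mm high. Origin: centre of its underside. Its x axis runs level from the hinge end (x = -95 mm) to the lip end (x = +95 mm), its y axis along the hinge, z up.
- lip_edge (a point): Middle of the lip's lower edge that faces the hinge (bin x = 70 mm, z = 103.5 mm). The lip is a fixed blue bar across the whole lip end, bin x = 70 to 95 mm, 6 mm thick, its underside 103.5 mm above the table; a lead-in slants up from this edge towards the hinge, to x = 64 mm and z = 113 mm.
- flap (a joint): Hinge angle of the grey flap, rad: 0 = flat over the bin (a stop), 1.57 = upright, more = leaning outwards, away from the lip. Springy: let go when folded down, it springs back up to about 1 rad (about 1 N at its free edge holds it flat) unless the lip keeps it down. Tucked, it rests against the lip's underside at about 0.05.
- flap_slide (a joint): How far the hinge pin has slid in its slots towards the lip, m: 0 = back, 0.026 = fully home (a stop). Moves at a push of about 6 N along bin x, at any flap angle, and stays where left; slid forward before it is flat, the flap lands on top of the lip. Slid back, the flat flap ends 8 mm short of the lip's lead-in; fully home it reaches 12 mm beneath the lip.
- flap_hinge (a point): middle of the hinge pin, the axis of the flap's rotation, 95 mm above the table at bin x = -85 mm + flap_slide; moves with the slide
- flap_edge (a point): middle of the flap's free edge, 141 mm from the hinge axis. The flap is 5 mm thick (hinge axis in its middle plane) and 108 mm wide along the hinge. Site x axis: from hinge to free edge; z axis: out of the outer face, which is on top when the flap is flat.
- finger_bar (a point): raised finger bar on the flap's outer face, 90 mm long along the hinge, 12 mm high, 8 mm thick. This point is the middle of the foot of its hinge-side face, on the outer face of the flap, 106 mm from the hinge axis; the flap's face between it and the hinge is bare. Same axes as flap_edge.
- bushing: bystander: steel bushing standing on end, 48 mm diameter, 45 mm high; origin at the centre of its underside
- carton: bystander: small cardboard carton, 75 x 55 x 50 mm high; origin at the centre of its underside
- track_pin: bystander: dark steel headed pin standing on its 42 mm head, 60 mm high; origin at the centre of its underside

How it is judged:
On the way, in this order (a step that is already met when the one before it is completed fails the run):
1. the flap is folded down over the bin (within 0.2 rad of flat) (value of joint flap below 0.2 rad), for 0.1 s.
2. the flap's edge is under the lip: flap within 0.07 rad of flat and slid at least 18 mm of its 26 mm (value of joint flap below 0.07 rad and value of joint flap_slide above 0.018 m), for 0.2 s.
At the end, for the whole second after the job is handed in: The flap lies within 0.07 rad of flat, kept down by the lip alone, its hinge slid at least 18 mm (of 26) towards the lip; everything at rest; the bin stands flat within 50 mm of where it stood and the three bystanders within 25 mm (all of step 2 and velocity of joint flap between -0.05 and 0.05 rad/s and linear speed of bin below 0.01 m/s and height (world z) of bin below 0.005 m and angle between bin's own z axis and vertical below 0.05 rad and distance of bin from where it was at the start of the episode below 0.05 m and distance of each of bushing, carton, track_pin from where it was at the start of the episode below 0.025 m); the robot touches nothing.
It fails at once if the bin is lifted off the table or tipped (height (world z) of bin above 0.012 m or angle between bin's own z axis and vertical above 0.15 rad).
It fails at once if the bin is shoved more than 50 mm along the table (distance of bin from where it was at the start of the episode above 0.05 m).
It fails at once if a bystander is moved by more than 25 mm (distance of any of bushing, carton, track_pin from where it was at the start of the episode above 0.025 m).
It also fails if it takes over 48 s, if anything falls off the work surface, if the arm or the gripper's body presses on something with over 40 N, if the wrist force passes 120 N, or if a joint passes its speed limit or range.

## Working session

There is one attempt and no reset: what is moved stays moved. The work goes in short steps, Python scripts to look and compute and a tool call to move; the robot and the scene stay as the last step left them, time stands still between calls to the robot, and variables do not carry over. Pictures are saved under pics/ and viewed, at most 10 in all, crops included, and the job is handed in when it is done.

Besides the shell and the picture viewer there is one more tool, called by a JSON object that holds its "method" and its "body", one argument or row to a line. send_rows: Moves the arm, as the interface text tells. Its arguments: {"type":"object","properties":{"motion":{"type":"array","items":{"type":"number"}}},"required":["motion"]}

```bash
mkdir -p pics
cat > h.py <<'E'
import numpy as np, cv2
from workcell import manip
from scipy.optimize import least_squares
from scipy.spatial.transform import Rotation as Rot
def proj(c,X):
    X=np.atleast_2d(X); p=X@np.array(c["R"]).T+np.array(c["t"]); s=p[:,:2]/p[:,2:]
    s=s*(1+c["k1"]*(s**2).sum(1,keepdims=True)); K=np.array(c["intrinsics"])
    return s@K[:2,:2].T+K[:2,2]
def tri(cs,px):
    f=lambda X:np.concatenate([proj(c,X)[0]-p for c,p in zip(cs,px)])
    r=least_squares(f,[0.55,0,0.1]); return r.x,np.abs(r.fun).max()
def save(c,n): cv2.imwrite("pics/"+n,c["img"][:,:,::-1])
E
python3 - <<'E'
from h import *
C={n:manip.get_image(n) for n in("side","top")}
for n in C: save(C[n],n+"0.png")
for th in["bin","lip_edge","flap_hinge","flap_edge","finger_bar","bushing","carton","track_pin"]:
    P={}
    for n in C:
        r=manip.tip_of(n,th)
        print(th,n,[(np.round(q["at"],1).tolist(),round(q["confidence"],2)) for q in r[:2]])
        if r:P[n]=r[0]["at"]
    if len(P)==2:
        x,e=tri([C[n] for n in P],[P[n] for n in P]);print("   ",x.round(4),round(e,2))
s=manip.state();print(s)
for n in C: print(n,-np.array(C[n]["R"]).T@C[n]["t"])
E
```

```text
bin side [([319.3, 322.1], 0.95)]
bin top [([358.1, 285.1], 0.72), ([335.0, 182.1], 0.45)]
    [ 0.5892 -0.0481  0.0029] 1.43
lip_edge side [([350.8, 248.1], 0.61)]
lip_edge top [([262.5, 277.6], 0.74), ([355.9, 223.9], 0.65)]
    [0.6398 0.0589 0.0559] 49.35
flap_hinge side [([279.6, 295.8], 0.59)]
flap_hinge top []
flap_edge side [([279.9, 207.4], 0.88)]
flap_edge top []
finger_bar side [([277.3, 232.9], 0.82)]
finger_bar top [([370.7, 334.9], 0.88)]
    [ 0.5119 -0.0455  0.1986] 0.5
bushing side []
bushing top [([262.9, 277.3], 0.78)]
carton side [([377.9, 370.4], 0.94)]
carton top [([448.3, 293.8], 0.69)]
    [ 0.5795 -0.185   0.002 ] 0.88
track_pin side []
track_pin top [([334.2, 183.0], 0.72)]
{'t': 0.9, 'joints': array([ 1.05608778,  0.38341323,  0.01638033,  1.37008527, -0.0063078 ,
        1.38823234, -0.04652373]), 'qvel': array([-9.48754746e-04,  9.92979616e-05,  1.37293800e-03, -8.61673833e-04,
        4.68342062e-04,  1.07197154e-03,  2.24288315e-03]), 'tau': array([ 5.12191309e-04, -6.27326417e+01,  8.42611995e-01, -3.72085440e+01,
        1.63019425e-02,  2.85112772e-03, -9.13952817e-06]), 'ee_pos': array([ 0.27291558, -0.56223836,  0.22427763]), 'orientation': array([-3.06165455e+00, -7.03714917e-01, -7.68342672e-05]), 'ft_force': array([-0.58669769, -0.1323413 ,  0.02169251]), 'wrist_torque': array([-0.0142938 ,  0.03819606,  0.02182971]), 'gripper_force': 0.0, 'finger_gap': 0.998392610737105}
side [ 0.14025503 -0.55014693  0.55460828]
top [0.49138361 0.03422906 0.86667881]
```

Run:
```python
from h import *
a=cv2.imread("pics/side0.png");b=cv2.imread("pics/top0.png")
cv2.imwrite("pics/ab.png",np.hstack([a[120:480,160:560],b[90:450,200:600]]))
C={n:manip.get_image(n) for n in("side","top")}
x,e=tri([C[n] for n in("side","top")],[[350.8,248.1],[355.9,223.9]]);print("lip",x,e)
# fit bin pose (x,y,yaw) + flap angle
obs=[("side","bin",(319.3,322.1)),("top","bin",(358.1,285.1)),("side","lip",(350.8,248.1)),("top","lip",(355.9,223.9)),("side","hinge",(279.6,295.8)),("side","edge",(279.9,207.4)),("side","bar",(277.3,232.9)),("top","bar",(370.7,334.9))]
def pts(p):
    x,y,w,f,s=p;h=np.array([-.085+s,0,.095]);u=np.array([np.cos(f),0,np.sin(f)]);nn=np.array([-np.sin(f),0,np.cos(f)])
    L=dict(bin=np.zeros(3),lip=np.array([.07,0,.1035]),hinge=h,edge=h+.141*u,bar=h+.106*u+.0025*nn)
    R=Rot.from_euler("z",w).as_matrix();return {k:R@v+[x,y,0] for k,v in L.items()}
def f(p):
    P=pts(p);return np.concatenate([proj(C[c],P[k])[0]-o for c,k,o in obs]+[[p[4]*2000]])
r=least_squares(f,[.59,-.05,0,1.6,0],loss="soft_l1");print(r.x,f(r.x).round(1).tolist())
for k,v in pts(r.x).items():print(k,v.round(4))
for th,z in(("bushing",0),("track_pin",0)):
    q=manip.tip_of("top",th)[0]["at"];g=least_squares(lambda X:proj(C["top"],[X[0],X[1],z])[0]-q,[.55,0]);print(th,g.x)
```

```text
lip [ 0.66253432 -0.03666432  0.10793487] 1.467001445829851
[ 5.92399098e-01 -4.20004598e-02  6.52052878e-02  1.50632079e+00
  8.14812440e-05] [0.4, -1.5, -5.0, -0.9, -1.3, 2.9, 1.0, -0.1, -1.0, 0.4, -0.9, 0.5, 0.3, -1.0, 2.0, -0.4, 0.2]
bin [ 0.5924 -0.042   0.    ]
lip [ 0.6623 -0.0374  0.1035]
hinge [ 0.5077 -0.0475  0.095 ]
edge [ 0.5167 -0.0469  0.2357]
bar [ 0.512  -0.0473  0.2009]
bushing [0.59300487 0.08933103]
track_pin [ 0.74902808 -0.01575222]
```

View pics/ab.png

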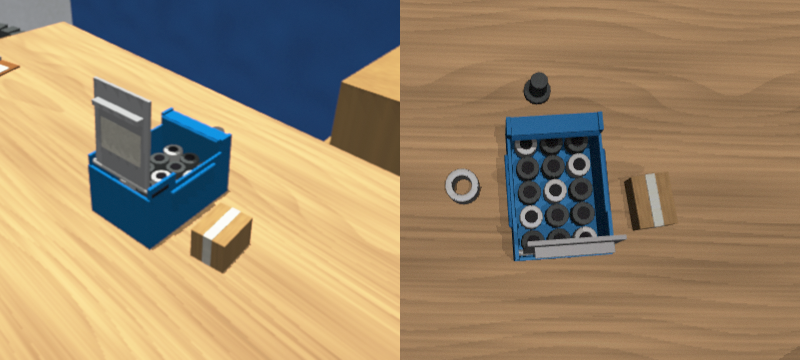

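The bin sits at about (0.592, -0.042) with yaw 0.065. The picture agrees: the flap stands upright on the robot side, with the lip at the far end, the bushing left, the carton right and the pin beyond. I'll go behind the flap with the fingers shut, tool x along bin x.

{"method": "send_rows", "body": {
  "motion": [0.8,-0.8,0.05,0,0,0.01,1,2.4,-2.3,0.15,0,0,0.02,1,4.7,-4.5,0.3,0,0,0.05,1,7.1,-6.8,0.5,0,0,0.07,1,9.9,-9.5,0.7,0,0,0.1,1,12.6,-12.1,0.9,0,0,0.125,1,15.4,-14.7,1.05,0,0,0.15,1,18.1,-17.4,1.2,0,0,0.18,1,20.9,-20,1.4,0,0,0.205,1,23.6,-22.7,1.6,0,0,0.23,1,26.4,-25.3,1.8,0,0,0.26,1,29.2,-28,2,0,0,0.29,1,31.5,-30.2,2.2,0,0,0.31,1,33.9,-32.5,2.3,0,0,0.33,1,35.9,-34.4,2.45,0,0,0.35,1,37.4,-35.9,2.55,0,0,0.37,1,38.6,-37,2.65,0,0,0.38,1,39.4,-37.8,2.7,0,0,0.387,1,39.4,-37.8,2.7,0,0,0.387,1,39.4,-37.8,2.7,0,0,0.387,1]
}}

```text
t: 2.77
ee_pos: [0.462, -0.0495, 0.1973]
orientation: [3.14, 0.105, -0.0]
ft_force: [0.7, -0.6, 0.3]
finger_gap: -0.001
gripper_force: 0.0
```

```bash
cat > plan.py <<'E'
from h import *
B=np.array([.5924,-.042,0]);RB=Rot.from_euler("z",.065).as_matrix()
def totool(local):
    s=manip.state();Rt=Rot.from_rotvec(s["orientation"]).as_matrix()
    return (RB@np.array(local)+B-s["ee_pos"])@Rt*100
def bar_local(): s=manip.state();return RB.T@(s["ee_pos"]-B)
E
python3 - <<'E'
from plan import *
print(bar_local())
for f in(1.5,1.35,1.2,1.05,.9,.75,.6,.45,.3,.2,.1,.0):
    u=np.array([np.cos(f),np.sin(f)]);n=np.array([-u[1],u[0]]);H=np.array([-.085,.095])
    P=H+.088*u+.0025*n; b=H+.106*u+.0145*n
    x=P[0]
    if b[1]>P[1]: x=min(x,b[0])
    print(f,totool([x-.011,0,P[1]+.014]).round(2))
c=manip.get_image("side");save(c,"s1.png")
cv2.imwrite("pics/s1c.png",cv2.resize(c["img"][100:400,160:500,::-1],None,fx=2,fy=2)[:600,:680])
E
```

```text
[-0.13065616  0.00096923  0.19732179]
1.5 [2.77 0.1  0.04]
1.35 [4.37 0.1  0.19]
1.2 [5.96 0.11 0.54]
1.05 [7.48 0.11 1.07]
0.9 [8.74 0.11 1.78]
0.75 [9.73 0.11 2.65]
0.6 [10.59  0.11  3.66]
0.45 [11.28  0.11  4.78]
0.3 [11.8   0.11  5.99]
0.2 [12.04  0.11  6.84]
0.1 [12.2   0.11  7.7 ]
0.0 [12.27  0.11  8.58]
```

View pics/s1c.png

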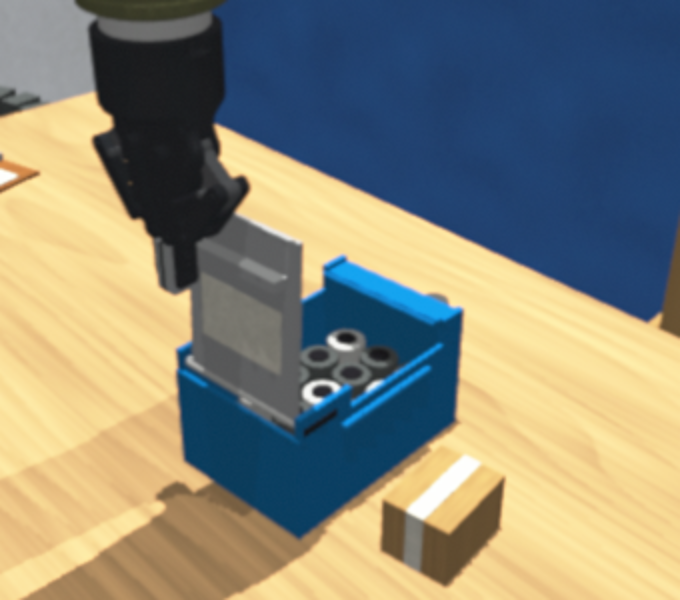

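The picture shows the closed fingers left of the upright flap, with the tip at about (175,288) and the bar at (262,270). They stand on the outer side as intended. Next I fold the flap along its arc.

{"method": "send_rows", "body": {
  "motion": [1,0.1,0,0,0,0,1,2,0.1,0,0,0,0,1,2.8,0.1,0,0,0,0,1,3.6,0.1,0.1,0,0,0,1,4.4,0.1,0.2,0,0,0,1,5.2,0.1,0.4,0,0,0,1,6,0.1,0.55,0,0,0,1,6.8,0.1,0.8,0,0,0,1,7.5,0.1,1.1,0,0,0,1,8.1,0.1,1.4,0,0,0,1,8.7,0.1,1.8,0,0,0,1,9.2,0.1,2.2,0,0,0,1,9.7,0.1,2.65,0,0,0,1,10.2,0.1,3.2,0,0,0,1,10.6,0.1,3.7,0,0,0,1,10.6,0.1,3.7,0,0,0,1]
}}

```text
t: 4.15
ee_pos: [0.5681, -0.0442, 0.1588]
orientation: [-3.139, -0.102, 0.003]
ft_force: [-0.4, -0.9, 0.3]
finger_gap: -0.003
gripper_force: 0.2
```

Run:
```python
from plan import *
print(bar_local())
for f in(.6,.45,.3,.2,.1,.05,.0):
    u=np.array([np.cos(f),np.sin(f)]);n=np.array([-u[1],u[0]]);H=np.array([-.085,.095])
    P=H+.088*u+.0025*n
    print(f,totool([P[0]-.011,0,P[1]+.014]).round(2))
c=manip.get_image("side")
cv2.imwrite("pics/s2c.png",cv2.resize(c["img"][100:400,160:500,::-1],None,fx=2,fy=2)[:600,:680])
```

```text
[-0.02440031 -0.00061385  0.15877769]
0.6 [-0.04 -0.06 -0.2 ]
0.45 [ 0.66 -0.06  0.92]
0.3 [ 1.18 -0.06  2.14]
0.2 [ 1.42 -0.06  2.98]
0.1 [ 1.58 -0.06  3.85]
0.05 [ 1.62 -0.06  4.29]
0.0 [ 1.65 -0.06  4.72]
```

View pics/s2c.png

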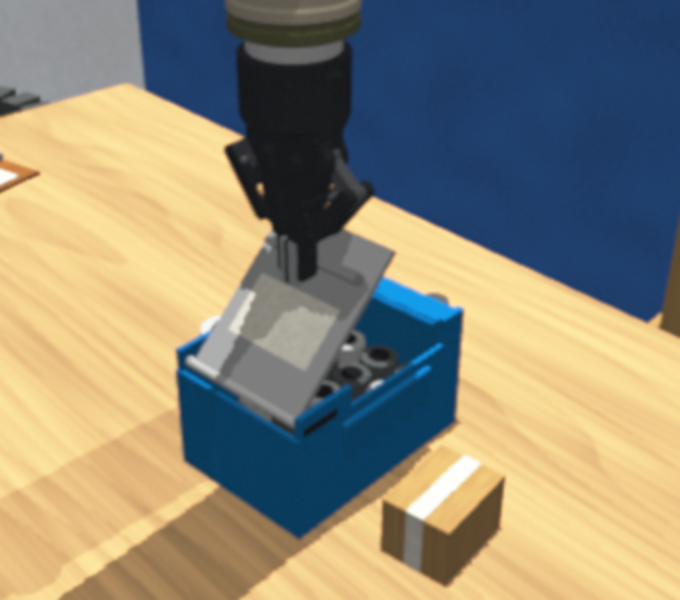

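The flap is tilted to about 0.6 rad and the fingertips at (300,275) sit just behind the bar. I'll continue down to flat.

{"method": "send_rows", "body": {
  "motion": [0.2,0,0.3,0,0,0,1,0.4,0,0.6,0,0,0,1,0.6,0,1,0,0,0,1,0.8,0,1.4,0,0,0,1,0.9,0,1.8,0,0,0,1,1.0,0,2.2,0,0,0,1,1.1,0,2.6,0,0,0,1,1.2,0,3,0,0,0,1,1.25,0,3.4,0,0,0,1,1.3,0,3.8,0,0,0,1,1.3,0,4.1,0,0,0,1,1.3,0,4.4,0,0,0,1,1.3,0,4.6,0,0,0,1,1.3,0,4.7,0,0,0,1,1.3,0,4.7,0,0,0,1,1.3,0,4.7,0,0,0,1]
}}

```text
t: 5.53
ee_pos: [0.581, -0.0434, 0.1133]
orientation: [-3.14, -0.102, 0.0]
ft_force: [0.3, 0.4, 0.3]
finger_gap: 0.001
gripper_force: 0.4
```

Run:
```python
from plan import *
print(bar_local(),manip.state()["ft_force"])
C={n:manip.get_image(n) for n in("side","top")}
for th in("flap_hinge","finger_bar","flap_edge","lip_edge"):
    P={n:manip.tip_of(n,th) for n in C};P={n:r[0]["at"] for n,r in P.items() if r}
    if len(P)==2:
        x,e=tri([C[n] for n in P],[P[n] for n in P]);print(th,(RB.T@(x-B)).round(4),e)
    else: print(th,P)
cv2.imwrite("pics/s3c.png",cv2.resize(C["side"]["img"][100:400,160:500,::-1],None,fx=2,fy=2)[:600,:680])
```

```text
[-0.01146173 -0.00070068  0.11329708] [0.31232283 0.42759513 0.26094115]
flap_hinge [-0.0824  0.0005  0.0918] 0.6830940858448571
finger_bar {'side': [324.7, 249.6]}
flap_edge {'side': [343.6, 237.7]}
lip_edge {'side': [351.8, 248.8]}
```

View pics/s3c.png

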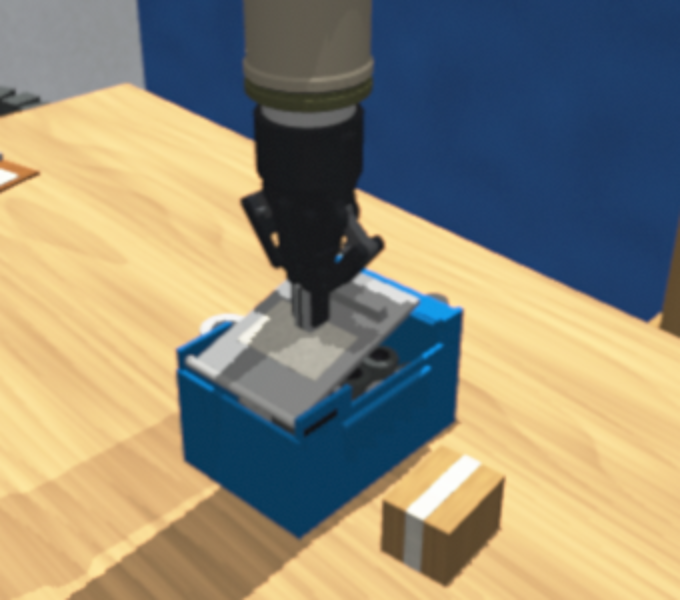

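```bash
cat >> plan.py <<'E'
def fit(c,obs):
    "flap angle, slide from side-view pixels"
    def P(f,s):
        H=np.array([-.085+s,0,.095]);u=np.array([np.cos(f),0,np.sin(f)]);n=np.array([-u[2],0,u[0]])
        L=dict(flap_hinge=H,flap_edge=H+.141*u,finger_bar=H+.106*u+.0025*n)
        return {k:RB@v+B for k,v in L.items()}
    r=least_squares(lambda p:np.concatenate([proj(c,P(*p)[k])[0]-o for k,o in obs.items()]),[.2,.0])
    return r.x,np.abs(r.fun).max()
def look():
    c=manip.get_image("side");o={}
    for k in("flap_hinge","flap_edge","finger_bar"):
        q=manip.tip_of("side",k)
        if q and q[0]["confidence"]>.3:o[k]=np.array(q[0]["at"])
    print({k:v.round(1).tolist() for k,v in o.items()},"angle,slide,err",fit(c,o));return c
E
python3 - <<'E'
from plan import *
c=look()
print(proj(c,manip.state()["ee_pos"]+[0,0,-.014]), proj(c,RB@[.07,0,.1035]+B),manip.state()["ft_force"])
E
```

```text
{'flap_hinge': [279.5, 300.5], 'flap_edge': [342.8, 239.7], 'finger_bar': [326.4, 248.2]} angle,slide,err (array([2.96029298e-01, 5.08563713e-05]), np.float64(4.2755355285881365))
[[314.54283292 273.56946019]] [[349.48463116 251.03856893]] [-0.30115313 -0.19366346  0.90465249]
```

The picture shows the flap still about 0.25 rad up, so the real tip is higher than assumed. I'll lower in small steps and watch the force.

{"method": "send_rows", "body": {
  "motion": [0,0,0.15,0,0,0,1,0,0,0.3,0,0,0,1,0,0,0.5,0,0,0,1,0,0,0.7,0,0,0,1,0,0,0.8,0,0,0,1,0,0,0.8,0,0,0,1]
}}

```text
t: 6.73
ee_pos: [0.5811, -0.0435, 0.105]
orientation: [-3.14, -0.102, 0.0]
ft_force: [0.3, 1.0, 1.0]
finger_gap: -0.003
gripper_force: 0.5
```

Run:
```python
from plan import *
c=look();print(bar_local(),manip.state()["ft_force"])
```

```text
{'flap_hinge': [279.0, 296.5], 'flap_edge': [344.6, 246.0], 'finger_bar': [327.4, 254.1]} angle,slide,err (array([0.19040089, 0.00119674]), np.float64(1.463095091998241))
[-0.01147878 -0.0007048   0.10522956] [0.9941782  0.51096071 1.50865865]
```

{"method": "send_rows", "body": {
  "motion": [0,0,0.2,0,0,0,1,0,0,0.4,0,0,0,1,0,0,0.6,0,0,0,1,0,0,0.8,0,0,0,1,0,0,1.0,0,0,0,1,0,0,1.0,0,0,0,1,0,0,1.0,0,0,0,1]
}}

```text
t: 7.52
ee_pos: [0.5809, -0.0434, 0.095]
orientation: [-3.14, -0.102, 0.001]
ft_force: [0.6, -0.3, 1.1]
finger_gap: 0.003
gripper_force: 0.5
```

Run:
```python
from plan import *
c=look();print(bar_local(),manip.state()["ft_force"])
cv2.imwrite("pics/s4c.png",cv2.resize(c["img"][100:400,160:500,::-1],None,fx=2,fy=2)[:600,:680])
```

```text
{'flap_hinge': [281.0, 298.1], 'flap_edge': [343.3, 254.8], 'finger_bar': [328.3, 260.8]} angle,slide,err (array([0.06688998, 0.00076733]), np.float64(2.087498929570927))
[-0.01158992 -0.00073538  0.09521932] [ 0.29100467 -0.17373764  1.21318639]
```

View pics/s4c.png

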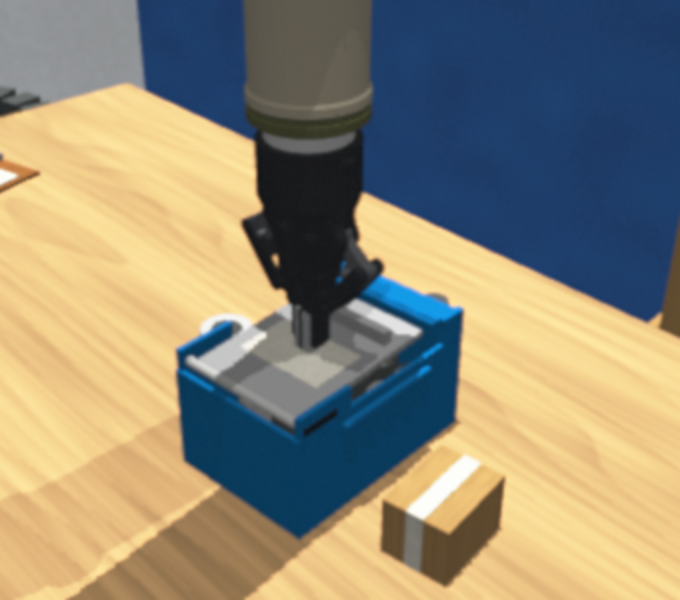

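The flap is nearly flat (about 0.07 rad), with its edge at about (395,310) below lip level. I'll press down to the stop.

{"method": "send_rows", "body": {
  "motion": [0,0,0.1,0,0,0,1,0,0,0.2,0,0,0,1,0,0,0.3,0,0,0,1,0,0,0.4,0,0,0,1,0,0,0.4,0,0,0,1,0,0,0.4,0,0,0,1]
}}

```text
t: 8.22
ee_pos: [0.5812, -0.0435, 0.0912]
orientation: [-3.14, -0.102, -0.0]
ft_force: [0.7, -0.1, 0.8]
finger_gap: 0.002
gripper_force: 0.6
```

{"method": "send_rows", "body": {
  "motion": [0,0,0.1,0,0,0,1,0,0,0.2,0,0,0,1,0,0,0.2,0,0,0,1]
}}

```text
t: 8.47
ee_pos: [0.5813, -0.0434, 0.0897]
orientation: [3.14, 0.102, 0.001]
ft_force: [-2.0, -0.1, 7.3]
finger_gap: -0.0
gripper_force: 3.2
```

{"method": "send_rows", "body": {
  "motion": [0.3,0,-0.02,0,0,0,1,0.6,0,-0.02,0,0,0,1,0.9,0,-0.02,0,0,0,1,1.2,0,-0.02,0,0,0,1,1.5,0,-0.02,0,0,0,1,1.7,0,-0.02,0,0,0,1,1.7,0,-0.02,0,0,0,1]
}}

```text
t: 9.05
ee_pos: [0.5978, -0.0424, 0.0896]
orientation: [3.14, 0.102, -0.002]
ft_force: [-2.7, 0.1, 5.2]
finger_gap: -0.002
gripper_force: 2.6
```

Run:
```python
from plan import *
c=look();print(bar_local(),manip.state()["ft_force"])
```

```text
{'flap_hinge': [278.3, 297.5], 'flap_edge': [344.5, 258.7], 'finger_bar': [326.7, 263.1]} angle,slide,err (array([ 0.0247789 , -0.00124917]), np.float64(1.8578355763217473))
[ 0.00536028 -0.00077678  0.08959777] [-2.67681837 -0.43166255  5.686661  ]
```

Flat, with no slide yet and steady force. Now I push on the bar.

{"method": "send_rows", "body": {
  "motion": [0.2,0,0,0,0,0,1,0.4,0,0,0,0,0,1,0.6,0,0,0,0,0,1,0.8,0,0,0,0,0,1,1.0,0,0,0,0,0,1,1.2,0,0,0,0,0,1,1.4,0,0,0,0,0,1,1.6,0,0,0,0,0,1,1.6,0,0,0,0,0,1]
}}

```text
t: 10.0
ee_pos: [0.6133, -0.0413, 0.0892]
orientation: [-3.14, -0.102, 0.003]
ft_force: [-4.3, 0.5, 5.5]
finger_gap: 0.002
gripper_force: 4.1
```

Run:
```python
from plan import *
c=look();print(bar_local(),manip.state()["ft_force"])
cv2.imwrite("pics/s5c.png",cv2.resize(c["img"][100:400,160:500,::-1],None,fx=2,fy=2)[:600,:680])
```

```text
{'flap_hinge': [285.7, 295.3], 'flap_edge': [347.4, 256.5], 'finger_bar': [333.1, 264.8]} angle,slide,err (array([-0.01096763,  0.01042756]), np.float64(2.1214443888282517))
[ 0.02089204 -0.00069408  0.08922907] [-4.72325709  0.00658427  4.17686877]
```

View pics/s5c.png

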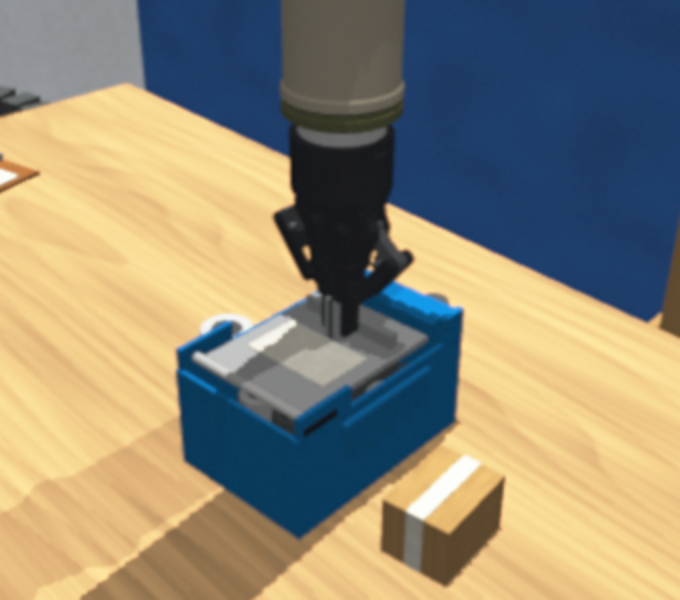

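The flap is flat and slid about 10 mm; its edge has reached the lip at about (425,335). The bin hasn't moved. I'll push on.

{"method": "send_rows", "body": {
  "motion": [0.2,0,0,0,0,0,1,0.4,0,0,0,0,0,1,0.6,0,0,0,0,0,1,0.8,0,0,0,0,0,1,1.0,0,0,0,0,0,1,1.2,0,0,0,0,0,1,1.3,0,0,0,0,0,1,1.3,0,0,0,0,0,1]
}}

```text
t: 10.87
ee_pos: [0.6262, -0.0403, 0.0892]
orientation: [-3.14, -0.102, 0.003]
ft_force: [-5.4, -0.8, 6.1]
finger_gap: -0.0
gripper_force: 4.1
```

Run:
```python
from plan import *
c=look();print(bar_local(),manip.state()["ft_force"])
```

```text
{'flap_hinge': [291.2, 290.2], 'flap_edge': [353.2, 251.6], 'finger_bar': [335.9, 260.9]} angle,slide,err (array([0.01667968, 0.02176174]), np.float64(2.17570877606704))
[ 0.03382593 -0.00047607  0.089225  ] [-4.59329152  0.07802479  5.76424821]
```

Slide is about 22 mm. I'll push the last few millimetres to the stop.

{"method": "send_rows", "body": {
  "motion": [0.1,0,0,0,0,0,1,0.2,0,0,0,0,0,1,0.3,0,0,0,0,0,1,0.3,0,0,0,0,0,1]
}}

```text
t: 11.4
ee_pos: [0.6291, -0.04, 0.0892]
orientation: [-3.14, -0.102, 0.004]
ft_force: [-4.1, 0.8, 5.4]
finger_gap: 0.003
gripper_force: 4.1
```

{"method": "send_rows", "body": {
  "motion": [0.1,0,0,0,0,0,1,0.2,0,0,0,0,0,1,0.2,0,0,0,0,0,1]
}}

```text
t: 11.65
ee_pos: [0.6311, -0.0399, 0.0892]
orientation: [-3.14, -0.102, 0.004]
ft_force: [-4.7, 0.1, 5.4]
finger_gap: 0.003
gripper_force: 4.1
```

{"method": "send_rows", "body": {
  "motion": [0.1,0,0,0,0,0,1,0.2,0,0,0,0,0,1,0.2,0,0,0,0,0,1]
}}

```text
t: 11.9
ee_pos: [0.6319, -0.0399, 0.0887]
orientation: [-3.14, -0.102, 0.008]
ft_force: [-10.1, -0.6, 7.0]
finger_gap: 0.0
gripper_force: 6.9
```

Run:
```python
from plan import *
c=look();print(bar_local(),manip.state()["ft_force"], manip.tip_of("side","bin")[0]["at"])
```

```text
{'flap_hinge': [293.1, 288.6], 'flap_edge': [355.3, 254.3], 'finger_bar': [339.2, 258.7]} angle,slide,err (array([-0.01350284,  0.02752964]), np.float64(1.312988044854933))
[ 0.03953817 -0.00043231  0.08875026] [-10.60257129   0.8260117    7.06929145] [319.7, 323.8]
```

The force rise shows the stop has been reached: slide is about 26 mm and the bin hasn't moved. I'll ease off the bar and lift away.

{"method": "send_rows", "body": {
  "motion": [-0.1,0,0,0,0,0,1,-0.2,0,-0.1,0,0,0,1,-0.25,0,-0.3,0,0,0,1,-0.3,0,-0.7,0,0,0,1,-0.3,0,-1.5,0,0,0,1,-0.3,0,-2.5,0,0,0,1,-0.3,0,-4,0,0,0,1,-0.3,0,-6,0,0,0,1,-0.3,0,-8,0,0,0,1,-0.3,0,-10,0,0,0,1,-0.3,0,-12,0,0,0,1,-0.3,0,-12,0,0,0,1,-0.3,0,-12,0,0,0,1,-0.3,0,-12,0,0,0,1]
}}

```text
t: 13.32
ee_pos: [0.6309, -0.0402, 0.2096]
orientation: [3.14, 0.102, 0.0]
ft_force: [-0.5, 0.7, -0.1]
finger_gap: 0.001
gripper_force: 0.0
```

Run:
```python
from plan import *
c=look();print(manip.state()["ft_force"], manip.tip_of("side","bin")[0]["at"])
cv2.imwrite("pics/s6c.png",cv2.resize(c["img"][100:400,160:500,::-1],None,fx=2,fy=2)[:600,:680])
```

```text
{'flap_hinge': [292.7, 292.2], 'flap_edge': [355.1, 249.7], 'finger_bar': [338.7, 252.6]} angle,slide,err (array([0.07542405, 0.02547222]), np.float64(3.348115886502285))
[-0.62609888  0.68700298 -0.53374273] [321.4, 320.1]
```

View pics/s6c.png

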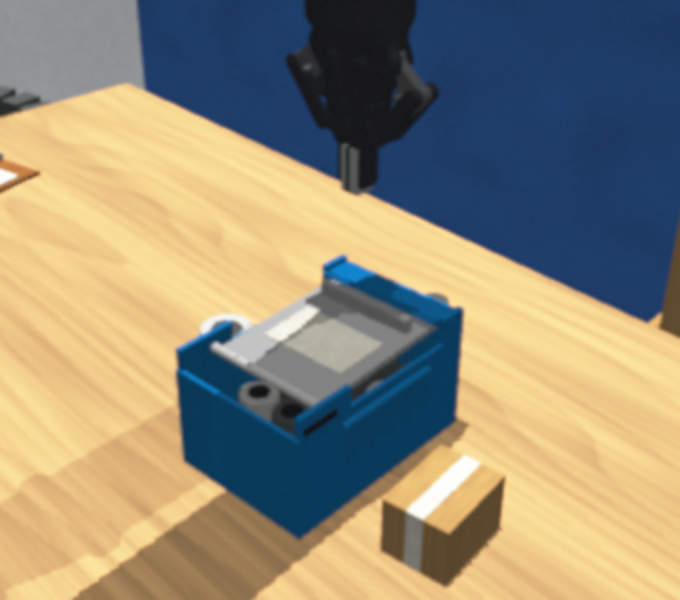

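The flap stays down beneath the lip with the fingers clear (edge at about (435,325), hinge forward at (215,350)). The bin and carton are unchanged.

```bash
python3 -c "
from workcell import manip
print(manip.close_job())"
```

```text
the job is handed in; nothing more can be done
None
```

I closed the flap and handed the job in after about 13 s of robot time. It is slid fully home (about 26 mm) and held down by the lip alone, with the gripper clear. In the side view the bin and carton had not moved. No verdict came back. My last camera fit put the flap at 0.075 rad against the 0.07 limit, but that fit was several pixels off and a tucked flap rests at about 0.05.

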